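# Latch the parts case and scan its label

### The job

Book out the transport case on the bench: first swing the latch bar on top of it fully home into its catch. Then take the scanner from its rest, point its window squarely at the middle of the barcode label on the case from about 7 cm away and hold it still there for two seconds, without touching the case with it. Finally set the scanner back upright in the two saddles of its rest, centred there (either way round), and let go; leave the pads and the jar alone.

Things in the scene. Friction and masses are not known exactly. Their poses are not given: they have to be found in the camera images.
- case: grey box fixed to the bench, 90 (x) x 150 (y) x 110 mm high, with an aluminium lid; origin at the centre of its underside, x to its back, y along its width, z up. The label is on its front face (its -x face, which looks towards the robot and to the robot's left); the latch is on its top
- case_label (a point): centre of the white barcode label (60 mm wide, 42 mm high, upright) on the front face of the case, 65 mm above the bench; axes as case, so the label faces along -x of the case
- latch (a joint): steel latch bar (14 mm wide, 130 mm long) that turns level on top of the case about an upright pivot at the case's -y end; rad: 0 = fully home, lying along the case's y axis with its tip in the C-shaped steel catch at the +y end (a stop is there); the value grows as the bar swings open, clockwise seen from above, over the back of the case, up to 1.6. It stays where it is left (light friction)
- latch_pivot (a point): pivot of the latch bar, on the case's centre line 64 mm from its middle, 122 mm above the bench (upper face of the pivot hub)
- latch_knob (a point): middle of the upright round black knob on the bar, 62 mm from the pivot axis, 140 mm above the bench; the knob is 16 mm in diameter (20 at the head) and reaches from 120 mm to 156 mm above the bench (the bar's upper face is at 120 mm)
- scanner: loose grey handheld scanner, a bar 119 mm long (x), 40 mm wide (y; 44 at the rubber bumper round the window), 42 mm high, 0.2 kg; origin at the centre of its underside; its dark window is at the +x end and looks along +x. It starts upright in its rest, window end pointing away from the robot and to the robot's right; grip it across its width at the middle, between the saddles
- scanner_window (a point): centre of the scanner's window, 60 mm ahead of (+x) and 22 mm above the scanner's origin; axes as scanner, it reads along +x
- rest: fixed black base plate 130 x 80 x 8 mm with two grey saddles at x = -45 and +45 mm (14 mm thick along x), open between; the scanner lies along x on the saddle floors, 30 mm above the bench, between flared cheeks (50 mm apart at the foot, 65 at the top, ending 46 mm above the bench). Origin on the bench, under the seated scanner's origin
- red_pad: bystander: red rubber dome pad on a small wooden block, 44 x 44 x 44 mm, origin at the centre of its underside
- white_pad: bystander: cream dome pad on a wooden block, 48 x 48 x 44 mm, origin at the centre of its underside
- jar: bystander: clear glass jar, 64 mm in diameter, 70 mm high, origin at the centre of its underside

How it is judged:
On the way, in this order (a step that is already met when the one before it is completed fails the run):
1. the latch bar is home in its catch (within 0.06 rad) (value of joint latch below 0.06 rad), for 0.2 s.
2. the window of the held scanner looks at the middle of the label (within 15 mm across and in height), 40 to 110 mm from it, squarely within 0.22 rad, and keeps still for 1.2 s (x of case_label in the frame of scanner_window between 0.04 and 0.11 m and y of case_label in the frame of scanner_window between -0.015 and 0.015 m and z of case_label in the frame of scanner_window between -0.015 and 0.015 m and angle between the x axis of scanner and the x axis of case, either way round below 0.22 rad and contact force between the fingers and scanner above 1 N and value of joint latch below 0.06 rad and linear speed of scanner below 0.02 m/s and angular speed of scanner below 0.15 rad/s), for 1.2 s.
At the end, for the whole second after the job is handed in: the latch bar is home (within 0.06 rad) and the scanner lies still and upright on both saddles of its rest, either way round: within 20 mm of the middle lengthwise, 8 mm sideways, 4 mm in height and 0.15 rad in direction (value of joint latch below 0.06 rad and x of scanner in the frame of rest between -0.02 and 0.02 m and y of scanner in the frame of rest between -0.008 and 0.008 m and z of scanner in the frame of rest between 0.026 and 0.034 m and angle between the x axis of scanner and the x axis of rest, either way round below 0.15 rad and angle between scanner's own z axis and vertical below 0.1 rad and linear speed of scanner below 0.02 m/s); the robot touches nothing.
It fails at once if the scanner is pressed or knocked against the case (over 2 N) (contact force between scanner and case above 2 N).
It fails at once if the red pad is moved by more than 25 mm (distance of red_pad from where it was at the start of the episode above 0.025 m).
It fails at once if the cream pad is moved by more than 25 mm (distance of white_pad from where it was at the start of the episode above 0.025 m).
It fails at once if the jar is moved by more than 25 mm (distance of jar from where it was at the start of the episode above 0.025 m).
It also fails if it takes over 58 s, if anything falls off the work surface, if the arm or the gripper's body presses on something with over 40 N, if the wrist force passes 120 N, or if a joint passes its speed limit or range.

### The arm

A 7-joint arm with a two-finger parallel gripper is mounted at the origin on a cart in front of the work surface, level with it; the furniture and walls round the work are solid. World frame = base frame: x ahead of the robot, y to its left, z up, the work surface at z = 0. Lengths are in m, angles in rad, forces in N, time in s.
With the tool pointing down it reaches from about 0.4 to 0.85 m from the base axis. Payload 4.5 kg.
Tool frame: the origin (TCP) lies midway between the tips of the shut fingers; the grasp point (between the pads) lies 19 mm behind it; z points along the fingers, y is the line along which they close (so a half turn about z gives the same grasp; the last joint's range is limited). The gripper opens to 88 mm and grips with 3 to 60 N. Pads are 18 mm wide; open, the fingers measure 123 mm over their backs; the gripper's body (75 mm by 187 mm) begins 45 mm behind the grasp point.
Start: joints at [1.254, 0.689, -0.195, 1.565, 0.157, 0.902, -0.215], TCP at [0.215, -0.587, 0.239] pointing down, gripper open.
Joint ranges: [-3.01, 3.01], [-0.46, 2.08], [-1.47, 1.51], [0.13, 2.56], [-1, 4.14], [0.04, 2.09], [-2.66, 2.66]. Speed limits (rad/s): [2.57, 2.57, 3.14, 3.14, 3.14, 3.14, 3.14].

### API

Orientations are given as a unit quaternion [x, y, z, w].
In Python, from plant import sensors, eyes, finish_job gives the robot as it stands.
- The arm moves only by the tool send_rows, never from a script. Its argument "rows" is text: rows parted by semicolons, each of 4 numbers parted by spaces: the shift along the tool's x, y, z normalised to -1 to 1, where 1 is 30 cm, then the turn about the tool's z normalised to -1 to 1, where 1 is 2 pi rad. A call has 1 to 10 rows; each row is the pose to reach, as a shift and turn from the pose commanded when the call began, along the tool's axes at that moment, turning the shorter way round; what a row does not reach only later rows make up. A row lasts 1/12 s, in which the tool goes at most 41.7 mm and 7.16 degrees, less where a joint would pass 70% of its speed; a pose out of reach is approached as far as the arm can. A call with a number of a shift or a turn outside -1 to 1 is refused whole. A call with a gripper value outside its range is refused whole. "jaw" is the closure, from -1 (fully open) to 1 (shut), set as the call begins (left out, the last holds). The fingers move at their own pace and stop on an object; "force" is the grip in N (left out, the last holds). Time passes only in rows, so rows that repeat a pose let the fingers close. It gives the time, the measured TCP pose, the force, the opening and the grip force at its end, in the units of the state.
- sensors.get_state(): the state, without advancing time (a new reading comes with each control period).
- eyes.snapshot(name): name is "side" or "top" or "wrist"; returns (picture, depth): 480x640x3 uint8, red, green, blue; 480x640 float32, m along the optical axis (not along the pixel's ray), 0 where there is no reading.
- eyes.calibration(name): a dict with "fov_y" (degrees; the focal length in pixels is half the picture's height over the tangent of half this angle, whatever the lens; pixels are square), "cx", "cy" (the principal point, pixels), "world_from_camera" (4x4, takes a point from camera to world coordinates). Camera axes: x right, y down, z forward; pixel columns grow to the right and rows downward; lengths in m; the calibration is good to about 2 mm. The wrist camera is an equidistant fisheye: a pixel r from the principal point sees the ray r / f radians off the axis. A picture is of the moment at which its call begins: read the wrist's pose just before it. calibration takes no time and is no camera call; for the wrist camera it gives the pose at the moment of the call.
- finish_job(): hands the job in; it is judged then, once.
The state is a dict: "clock": time; "q": joint angles; "qd": joint speeds; "joint_torque": joint torques, N m; "tool_pos": TCP position; "eef_rot": TCP orientation; "contact_force": force on the tool from outside, world axes, zero at the start; "moment": the same for the moment, N m; "opening": opening from 0.0 (shut) to 1.0 (fully open); "finger_force": force on a finger pad.
Only numpy, scipy, OpenCV 4.12 (cv2) and the standard library are available. Lean on these libraries where they do the work, as an engineer would, in place of code of your own. Each camera call takes 0.05 s, during which the arm holds its last target. There are 200 camera calls.

## Working session

There is one attempt and no reset: what is moved stays moved. The work goes in short steps, Python scripts to look and compute and a tool call to move; the robot and the scene stay as the last step left them, time stands still between calls to the robot, and variables do not carry over. Pictures are saved under pics/ and viewed, at most 10 in all, crops included, and the job is handed in when it is done.

Besides the shell and the picture viewer there is one more tool, called by a JSON object that holds its "fn" and its "kwargs", one argument or row to a line. send_rows: Moves the arm, as the interface text tells. Scaled input: -1 to 1 covers 30 cm each way for a shift and 2 pi rad each way for a turn. Its arguments: {"type":"object","properties":{"rows":{"type":"string"},"jaw":{"type":"number"},"force":{"type":"number"}},"required":["rows"]}

```bash
mkdir -p pics; ls; python3 - <<'E'
from plant import sensors, eyes
import cv2,numpy as np
print(sensors.get_state())
for n in ["top","side"]:
    p,d=eyes.snapshot(n); cv2.imwrite(f"pics/{n}0.png",p[:,:,::-1]); np.savez(f"pics/{n}0.npz",p=p,d=d)
    c=eyes.calibration(n); print(n,c, (d>0).mean())
E
```

```text
pics
{'clock': 0.0, 'q': array([ 1.2538491 ,  0.68997302, -0.19452675,  1.56634505,  0.1572937 ,
        0.90247743, -0.21509443]), 'qd': array([-0.00153575,  0.0004803 ,  0.00021102,  0.00014241,  0.00095112,
        0.00086877,  0.00012087]), 'joint_torque': array([-2.66857014e-04, -5.27568233e+01, -1.26687806e+00, -1.53431547e+01,
       -5.25578996e-02,  6.45145090e-03,  1.60375153e-04]), 'tool_pos': array([ 0.21449653, -0.58637186,  0.23791692]), 'eef_rot': array([ 9.84652637e-01,  1.74523249e-01, -2.15257517e-04, -8.79668712e-04]), 'contact_force': array([ 0.32482302, -0.69417292, -0.31564666]), 'moment': array([ 0.00018738, -0.01139021, -0.02181897]), 'finger_force': 0.0, 'opening': 1.0021903999906299}
top {'fov_y': 48.422698194158436, 'cx': 321.1516339840538, 'cy': 236.1178596619225, 'world_from_camera': array([[-0.00944866, -0.98065866,  0.19549759,  0.31582758],
       [-0.99990501,  0.00730394, -0.01168856,  0.05601698],
       [ 0.01003458, -0.19558946, -0.98063453,  1.18336302],
       [ 0.        ,  0.        ,  0.        ,  1.        ]])} 0.9954557291666667
side {'fov_y': 45.00918319946193, 'cx': 327.2907279063424, 'cy': 238.7410761351348, 'world_from_camera': array([[-0.99914391,  0.00136802, -0.04134707,  0.57001977],
       [ 0.03767463,  0.44297148, -0.89574376,  1.11402202],
       [ 0.01709018, -0.89653466, -0.44264379,  0.62109662],
       [ 0.        ,  0.        ,  0.        ,  1.        ]])} 0.9681477864583333
```

View pics/top0.png

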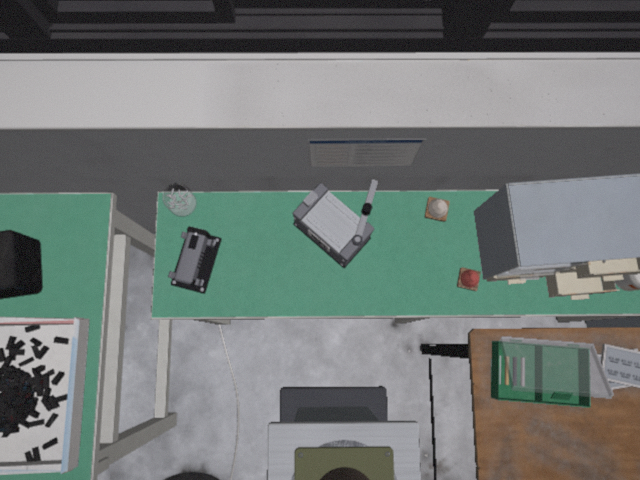

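View pics/side0.png

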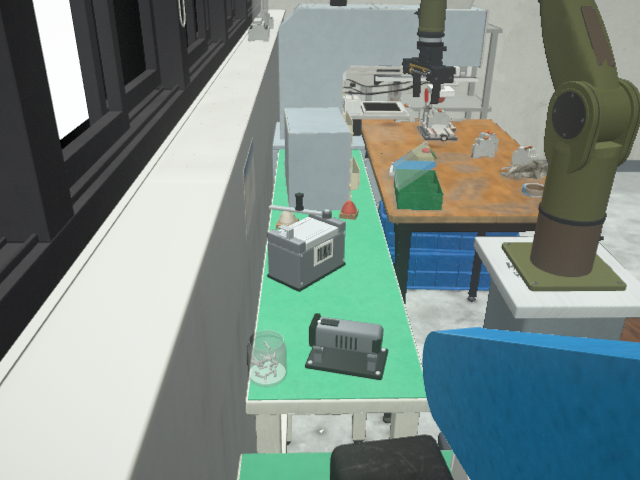

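The top view shows the case at about (333,225), with the latch pivot at (358,240), knob at (367,210) and bar tip at (374,182). The scanner in its rest is at (195,258), the jar at (180,200), and the pads at (468,279) and (436,209). The side view shows the label on the case's front at (323,250) and the scanner's window end towards the wall (315,328). Next I measure them.

```bash
cat > h.py <<'E'
import numpy as np,cv2
from plant import sensors,eyes
def cloud(n,d):
    c=eyes.calibration(n); f=240/np.tan(np.radians(c["fov_y"]/2)); v,u=np.mgrid[0:480,0:640]
    P=np.stack([(u-c["cx"])/f*d,(v-c["cy"])/f*d,d,np.ones_like(d)],-1)
    return (P@c["world_from_camera"].T)[...,:3]
def ray(n,u,v,z):
    c=eyes.calibration(n); f=240/np.tan(np.radians(c["fov_y"]/2)); T=c["world_from_camera"]
    r=T[:3,:3]@[(u-c["cx"])/f,(v-c["cy"])/f,1]; t=T[:3,3]; return t+r*(z-t[2])/r[2]
def rect(pts):
    (c,s,a)=cv2.minAreaRect((pts[:,:2]*1000).astype(np.float32)); return np.round(c,1),np.round(s,1),round(a,1)
E
python3 - <<'E'
from h import *
for n in ["top","side"]:
    z=np.load(f"pics/{n}0.npz"); P=cloud(n,z["d"]); p=z["p"].astype(int)
    ok=(z["d"]>0)&(P[...,0]>.3)&(P[...,0]<.95)&(P[...,1]>-.35)&(P[...,1]<.6)
    g=ok&(p[...,1]-p[...,0]>40); print(n,"bench z",np.median(P[g][:,2]),"x range",np.percentile(P[g][:,0],[0.5,99.5]))
    m=(ok&(P[...,2]>.012)&(P[...,0]<.78)).astype(np.uint8)
    k,l,s,c=cv2.connectedComponentsWithStats(m)
    for i in range(1,k):
        if s[i,4]>60:
            q=P[l==i]; print(s[i],"ctr",q.mean(0).round(3),"zmax",np.percentile(q[:,2],[50,98]).round(3),rect(q))
    # case lid
    r=ok&(np.abs(P[...,1])<.13)
    for a,b in [(.1,.117),(.118,.13),(.135,.165)]:
        q=P[r&(P[...,2]>a)&(P[...,2]<b)&(P[...,0]<.8)]
        if len(q)>4: print(a,b,len(q),q.mean(0).round(3),rect(q))
    r=ok&(P[...,1]>.3)&(P[...,0]<.6)
    for a,b in [(.012,.03),(.03,.05),(.062,.082)]:
        q=P[r&(P[...,2]>a)&(P[...,2]<b)]
        if len(q)>4:print("scan",a,b,len(q),q.mean(0).round(3),rect(q))
for u,v,h in [(367,209,.156),(358,240,.122),(374,182,.12)]: print(ray("top",u,v,h))
z=np.load("pics/top0.npz"); P=cloud("top",z["d"]); w=(P[...,0]>.7)&(P[...,0]<1.1)&(abs(P[...,1])<.5)
for y in (-.3,0,.3): print([ (round(a[0],3),round(a[2],3)) for a in P[40:200:10,int(321-y*850)]])
for n,b in [("top",(155,170,235,240)),("top",(340,170,320,180)),("side",(250,310,150,70))]:
    x0,y0,w,h=(b[0],b[1],75,130) if b[0]==155 else ((285,170,160,105) if b[0]==340 else (250,180,160,210))
    im=np.load(f"pics/{n}0.npz")["p"][y0:y0+h,x0:x0+w,::-1]; cv2.imwrite(f"pics/c{b[0]}.png",cv2.resize(im,None,fx=500/h if h>w else 5,fy=500/h if h>w else 5,interpolation=cv2.INTER_CUBIC))
E
```

```text
top bench z 0.00017402094977492233 x range [0.33446198 0.65387234]
[    3    77   541    97 47163] ctr [0.716 0.127 0.24 ] zmax [0.298 0.303] (array([730.1, 125. ]), array([950. ,  99.9]), 90.0)
[ 293  180   86   87 3850] ctr [0.559 0.014 0.102] zmax [0.104 0.153] (array([590. ,  -7.6]), array([151.8, 169. ]), 48.4)
[163 183  34  34 705] ctr [0.627 0.354 0.044] zmax [0.044 0.072] (array([628.7, 355.4]), array([63.8, 62.9]), 9.0)
[ 475  182   61  100 4652] ctr [ 0.525 -0.32   0.156] zmax [0.18  0.218] (array([ 527.6, -330.1]), array([165.8,  45. ]), 2.0)
[426 197  24  24 376] ctr [ 0.608 -0.219  0.028] zmax [0.03  0.045] (array([ 610.5, -221.6]), array([48.2, 48.7]), 77.4)
[ 168  227   51   60 1449] ctr [0.498 0.316 0.064] zmax [0.07  0.076] (array([500. , 320.1]), array([ 78.1, 120.8]), 74.8)
[458 268  22  23 337] ctr [ 0.449 -0.279  0.028] zmax [0.029 0.044] (array([ 450.5, -282.8]), array([43.3, 43.3]), 77.6)
[ 54 317  34  36 595] ctr [0.341 0.557 0.042] zmax [0.048 0.06 ] (array([335.4, 570.9]), array([72.4, 51.7]), 4.6)
[493 337  24  12 217] ctr [ 0.311 -0.333  0.064] zmax [0.071
[... 3275 characters left out ...]
at64(0.7), np.float64(-0.053)), (np.float64(0.629), np.float64(0.106))]
[(np.float64(0.829), np.float64(0.347)), (np.float64(0.831), np.float64(0.312)), (np.float64(0.818), np.float64(0.3)), (np.float64(0.796), np.float64(0.304)), (np.float64(0.779), np.float64(0.3)), (np.float64(0.76), np.float64(0.299)), (np.float64(0.739), np.float64(0.304)), (np.float64(0.721), np.float64(0.302)), (np.float64(0.703), np.float64(0.301)), (np.float64(0.688), np.float64(0.292)), (np.float64(0.699), np.float64(0.217)), (np.float64(0.7), np.float64(0.16)), (np.float64(0.7), np.float64(0.1)), (np.float64(0.7), np.float64(0.035)), (np.float64(0.701), np.float64(-0.043)), (np.float64(0.701), np.float64(-0.125))]
```

```bash
python3 - <<'E'
from h import *
for n in ["top","side"]:
    z=np.load(f"pics/{n}0.npz"); P=cloud(n,z["d"]); ok=z["d"]>0
    def box(x0,x1,y0,y1,a,b):
        return P[ok&(P[...,0]>x0)&(P[...,0]<x1)&(P[...,1]>y0)&(P[...,1]<y1)&(P[...,2]>a)&(P[...,2]<b)]
    def lr(t,q):
        if len(q)<5: return
        c=np.cov(q[:,:2].T); w,v=np.linalg.eigh(c); d=v[:,1]*np.sign(v[0,1]); print(n,t,len(q),"mean",q.mean(0).round(4),"rect",rect(q),"pca yaw",np.degrees(np.arctan2(d[1],d[0])).round(1))
    lr("caseall",box(.45,.69,-.13,.13,.1,.117))
    lr("lid+",box(.45,.68,-.13,.13,.117,.1285))
    lr("knob",box(.53,.62,-.09,0,.145,.165))
    lr("knob2",box(.53,.62,-.09,0,.13,.165))
    lr("plate",box(.4,.6,.22,.42,.004,.012))
    lr("plate+",box(.4,.6,.22,.42,.004,.1))
    lr("scan",box(.4,.6,.22,.42,.055,.082))
    lr("scantop",box(.4,.6,.22,.42,.068,.078))
    # front face of case
    h=box(.45,.69,-.13,.13,.03,.09)
    lr("face",h)
E
```

```text
top caseall 2797 mean [0.5718 0.0155 0.1057] rect (array([613.3,   0.9]), array([179.1, 235. ]), 65.4) pca yaw 4.6
top lid+ 411 mean [ 0.5745 -0.0381  0.1215] rect (array([603.2, -18.1]), array([146.3, 134.6]), 49.6) pca yaw -20.8
top knob 79 mean [ 0.5783 -0.0484  0.156 ] rect (array([578.3, -48.7]), array([18.8, 18.4]), 3.6) pca yaw -29.9
top knob2 94 mean [ 0.5774 -0.0481  0.1528] rect (array([578.3, -48.7]), array([18.8, 18.4]), 3.6) pca yaw -29.3
top plate 975 mean [0.488  0.3088 0.0072] rect (array([500.2, 317.5]), array([192. , 198.2]), 89.5) pca yaw -23.0
top plate+ 2509 mean [0.4958 0.3141 0.0406] rect (array([500.3, 317.5]), array([192. , 198.5]), 89.5) pca yaw -8.5
top scan 1143 mean [0.4994 0.3177 0.0701] rect (array([520. , 320.1]), array([165.1,  74.9]), 4.1) pca yaw -12.1
top scantop 890 mean [0.5014 0.3188 0.0718] rect (array([499.8, 320.4]), array([ 42.8, 118.3]), 73.8) pca yaw -14.2
top face 387 mean [0.5249 0.0332 0.0651] rect (array([524.7,  26.7]), array([168.1,  70.6]), 77.2) pca yaw 60.2
side caseall 1477 mean [0.5678 0.025  0.1058] rect (array([617.1,  11.3]),
[... 264 characters left out ...]
yaw 86.6
side knob2 104 mean [ 0.5791 -0.042   0.1462] rect (array([579.2, -45.9]), array([20.3, 17.2]), 90.0) pca yaw -26.7
side plate 1493 mean [0.4952 0.3394 0.0079] rect (array([503.5, 315.6]), array([121.6, 187.2]), 87.0) pca yaw -5.8
side plate+ 4083 mean [0.5006 0.3376 0.0383] rect (array([503.6, 316.4]), array([121.2, 188.6]), 87.6) pca yaw -8.7
side scan 1495 mean [0.5015 0.3307 0.0678] rect (array([519.7, 324. ]), array([163.5,  73.5]), 3.2) pca yaw -12.3
side scantop 943 mean [0.5018 0.3248 0.0712] rect (array([500. , 322.3]), array([ 43.7, 117.7]), 76.6) pca yaw -13.3
side face 1985 mean [0.5638 0.0619 0.0609] rect (array([552.1,  55.3]), array([171.9,  82.4]), 16.1) pca yaw 26.4
```

View pics/c340.png

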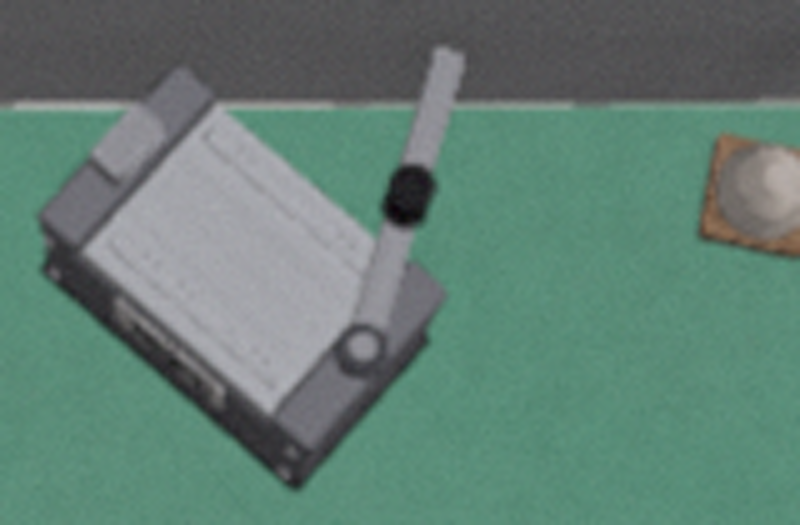

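The crop shows the case top's corners at crop (40,220), (183,68), (445,297) and (308,455). The pivot is at (362,345), the knob at (408,193) and the catch at (130,140).

```bash
python3 - <<'E'
from h import *
f=lambda u,v,z: ray("top",285+u/5,170+v/5,z)
for zz in (.104,.11):
    q=np.array([f(*c,zz) for c in [(40,220),(183,68),(445,297),(308,455)]])
    print(zz,"ctr",q.mean(0),"sides",[np.linalg.norm(q[i]-q[(i+1)%4]).round(4) for i in range(4)],
     "x yaw",[np.degrees(np.arctan2(*(b-a)[1::-1])).round(1) for a,b in [(q[0],q[1]),(q[3],q[2])]],
     "y yaw",[np.degrees(np.arctan2(*(b-a)[1::-1])).round(1) for a,b in [(q[3],q[0]),(q[2],q[1])]])
print("pivot",f(362,345,.122),"knob",f(410,188,.156),"catch",f(130,140,.125))
# side view label by colour: white mask in case-front
z=np.load("pics/side0.npz"); p=z["p"].astype(int); P=cloud("side",z["d"])
m=(p.min(-1)>150)&(P[...,2]>.035)&(P[...,2]<.095)&(P[...,0]>.45)&(P[...,0]<.69)&(abs(P[...,1])<.13)
q=P[m]; print("label",m.sum(),q.mean(0),q.min(0),q.max(0)); c=np.cov(q[:,:2].T); w,v=np.linalg.eigh(c); print(np.degrees(np.arctan2(v[1,1],v[0,1])), np.linalg.norm(np.ptp(q[:,:2],axis=0)))
E
```

```text
0.104 ctr [0.56127019 0.01690643 0.104     ] sides [np.float64(0.0888), np.float64(0.1463), np.float64(0.0876), np.float64(0.1481)] x yaw [np.float64(-42.6), np.float64(-41.5)] y yaw [np.float64(47.7), np.float64(47.3)]
0.11 ctr [0.55990582 0.01712384 0.11      ] sides [np.float64(0.0883), np.float64(0.1455), np.float64(0.0871), np.float64(0.1472)] x yaw [np.float64(-42.6), np.float64(-41.5)] y yaw [np.float64(47.7), np.float64(47.3)]
pivot [ 0.52091481 -0.03005582  0.122     ] knob [ 0.57770498 -0.04781988  0.156     ] catch [0.60668766 0.06346906 0.125     ]
label 148 [0.53288442 0.05404874 0.06824119] [0.50904275 0.02472099 0.04395033] [0.56471068 0.08777205 0.09325871]
47.987545843950166 0.08410918197830122
```

```bash
cat >> h.py <<'E'
from scipy.spatial.transform import Rotation as R
def go(*tgt):
    "tgt: (x,y,z,yaw of tool y in deg); prints rows from the present pose"
    s=sensors.get_state(); r=R.from_quat(s["eef_rot"]).as_matrix(); y0=np.degrees(np.arctan2(r[1,1],r[0,1]))
    print("t",round(s["clock"],2),"pos",s["tool_pos"].round(4),"yaw",y0.round(2),"F",s["contact_force"].round(1),"open",round(s["opening"],3),"ff",round(s["finger_force"],1),"q7",s["q"][6].round(2))
    for t in tgt:
        d=r.T@(np.array(t[:3])-s["tool_pos"]); a=-((t[3]-y0+180)%360-180)
        print("%.4f %.4f %.4f %.4f"%(*(d/.3),a/360))
E
python3 - <<'E'
from h import *
z=np.load("pics/top0.npz"); P=cloud("top",z["d"]); q=P[(z["d"]>0)&(P[...,1]<-.2)&(P[...,1]>-.75)&(P[...,0]>.3)&(P[...,0]<.69)&(P[...,2]>.15)]
print(q.min(0),q.max(0),len(q))
go((.25,-.5,.40,-90),(.40,-.28,.40,-107),(.578,-.048,.25,-107))
E
```

```text
[ 0.42671989 -0.58034238  0.15001861] [ 0.68998856 -0.20026018  0.30514983] 13521
t 0.1 pos [ 0.2145 -0.5864  0.238 ] yaw -69.9 F [-0.4  1.2 -0.6] open 1.0 ff 0.0 q7 -0.22
0.2099 -0.2308 -0.5396 0.0558
0.9315 -0.7476 -0.5388 0.1031
1.7546 -1.2691 -0.0381 0.1031
```

{"fn": "send_rows", "kwargs": {
  "rows": "0 0 -0.54 0; 0 0 -0.54 0; 0 0 -0.54 0; 0 0 -0.54 0; 0.93 -0.75 -0.54 0.1; 0.93 -0.75 -0.54 0.1; 0.93 -0.75 -0.54 0.1; 0.93 -0.75 -0.54 0.1; 0.93 -0.75 -0.54 0.1; 0.93 -0.75 -0.54 0.1",
  "jaw": -1
}}

```text
clock: 0.93
tool_pos: [0.343, -0.3724, 0.4005]
eef_rot: [0.99, -0.141, -0.0, -0.0]
contact_force: [0.4, -0.7, -0.3]
opening: 1.004
finger_force: 0.0
```

{"fn": "send_rows", "kwargs": {
  "rows": "0 0 0 0; 0 0 0 0; 0 0 0 0; 0 0 0 0"
}}

```text
clock: 1.27
tool_pos: [0.3416, -0.3755, 0.4005]
eef_rot: [0.99, -0.14, -0.0, 0.0]
contact_force: [-0.3, -0.1, -0.5]
opening: 0.995
finger_force: 0.0
```

```bash
python3 - <<'E'
from h import *
go((.578,-.048,.30,-107))
E
```

```text
t 1.27 pos [ 0.3416 -0.3755  0.4005] yaw -106.04 F [-0.3 -0.1 -0.5] open 0.995 ff 0.0 q7 -1.15
0.4558 -1.2673 0.3338 0.0027
```

{"fn": "send_rows", "kwargs": {
  "rows": "0.23 -0.63 0.1 0.003; 0.23 -0.63 0.1 0.003; 0.23 -0.63 0.1 0.003; 0.23 -0.63 0.1 0.003; 0.23 -0.63 0.1 0.003; 0.23 -0.63 0.1 0.003"
}}

```text
clock: 1.77
tool_pos: [0.4648, -0.2047, 0.3696]
eef_rot: [0.99, -0.143, 0.0, -0.003]
contact_force: [-0.6, -0.2, -0.0]
opening: 1.002
finger_force: 0.0
```

{"fn": "send_rows", "kwargs": {
  "rows": "0.225 -0.635 0.23 0; 0.225 -0.635 0.23 0; 0.225 -0.635 0.23 0; 0.225 -0.635 0.23 0; 0.225 -0.635 0.23 0; 0.225 -0.635 0.23 0; 0.225 -0.635 0.23 0; 0.225 -0.635 0.23 0"
}}

```text
clock: 2.43
tool_pos: [0.5807, -0.0512, 0.3012]
eef_rot: [0.989, -0.149, -0.001, 0.001]
contact_force: [0.5, -0.5, 0.8]
opening: 1.0
finger_force: 0.0
```

```bash
python3 - <<'E'
from h import *
go((.578,-.048,.13,-107))
p,d=eyes.snapshot("top"); cv2.imwrite("pics/t1.png",cv2.resize(p[150:280,270:430,::-1],None,fx=4,fy=4))
w,dw=eyes.snapshot("wrist"); cv2.imwrite("pics/w1.png",w[:,:,::-1])
E
```

```text
t 2.43 pos [ 0.5807 -0.0512  0.3012] yaw -107.11 F [ 0.5 -0.5  0.8] open 1.0 ff 0.0 q7 -1.96
-0.0114 -0.0087 0.5708 -0.0003
```

View pics/w1.png

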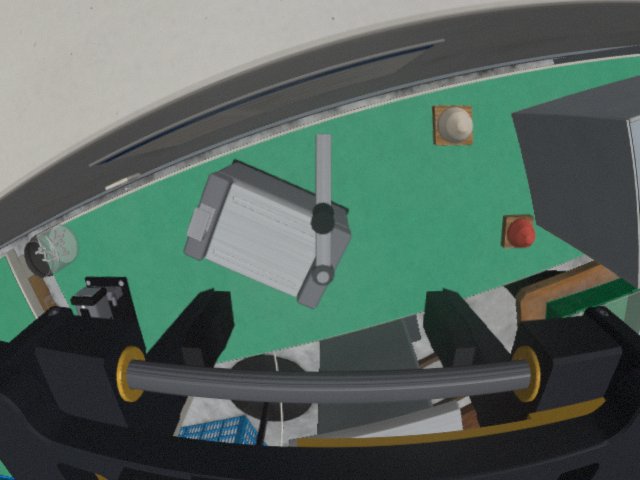

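The wrist view shows the bar vertical in the picture, so it is square to the fingers. The knob at (322,217) is midway between the fingertips. Before descending I check where the camera sits relative to the wall.

```bash
python3 - <<'E'
from h import *
print(eyes.calibration("wrist")["world_from_camera"].round(3))
E
```

```text
[[-0.297 -0.906 -0.302  0.658]
 [-0.955  0.282  0.092 -0.077]
 [ 0.002  0.315 -0.949  0.448]
 [ 0.     0.     0.     1.   ]]
```

The camera would sit close to the wall on that side, so I turn the tool half round.

{"fn": "send_rows", "kwargs": {
  "rows": "0 0 0 -0.19; 0 0 0 -0.19; 0 0 0 -0.19; 0 0 0 -0.19; 0 0 0 -0.19; 0 0 0 -0.19; 0 0 0 -0.19; 0 0 0 -0.19; 0 0 0 -0.19; 0 0 0 -0.19"
}}

```text
clock: 3.37
tool_pos: [0.5805, -0.0519, 0.3025]
eef_rot: [0.901, 0.435, -0.0, 0.001]
contact_force: [0.8, -0.2, -0.3]
opening: 1.005
finger_force: 0.0
```

{"fn": "send_rows", "kwargs": {
  "rows": "0 0 0 -0.19; 0 0 0 -0.19; 0 0 0 -0.19; 0 0 0 -0.19; 0 0 0 -0.19; 0 0 0 -0.19; 0 0 0 -0.19; 0 0 0 -0.19; 0 0 0 -0.19; 0 0 0 -0.19"
}}

```text
clock: 4.2
tool_pos: [0.5806, -0.052, 0.3022]
eef_rot: [0.501, 0.866, -0.001, 0.001]
contact_force: [-0.3, -0.0, 0.2]
opening: 1.002
finger_force: 0.0
```

{"fn": "send_rows", "kwargs": {
  "rows": "0 0 0 -0.12; 0 0 0 -0.12; 0 0 0 -0.12; 0 0 0 -0.12; 0 0 0 -0.12; 0 0 0 -0.12; 0 0 0 -0.12; 0 0 0 -0.12; 0 0 0 -0.12"
}}

```text
clock: 4.95
tool_pos: [0.5809, -0.0503, 0.302]
eef_rot: [0.15, 0.989, -0.001, 0.0]
contact_force: [-0.1, -0.3, -0.1]
opening: 1.001
finger_force: 0.0
```

```bash
python3 - <<'E'
from h import *
go((.578,-.048,.13,73))
E
```

```text
t 4.95 pos [ 0.5809 -0.0503  0.302 ] yaw 72.73 F [-0.1 -0.3 -0.1] open 1.001 ff 0.0 q7 0.66
0.0118 0.0052 0.5732 -0.0007
```

{"fn": "send_rows", "kwargs": {
  "rows": "0.012 0.005 0.2 0; 0.012 0.005 0.4 0; 0.012 0.005 0.5 0; 0.012 0.005 0.573 0; 0.012 0.005 0.573 0; 0.012 0.005 0.573 0; 0.012 0.005 0.573 0"
}}

```text
clock: 5.53
tool_pos: [0.5792, -0.046, 0.1316]
eef_rot: [0.148, 0.989, 0.0, 0.001]
contact_force: [0.8, -0.2, 1.0]
opening: 0.999
finger_force: 0.0
```

{"fn": "send_rows", "kwargs": {
  "rows": "0 0 0 0; 0 0 0 0; 0 0 0 0; 0 0 0 0; 0 0 0 0; 0 0 0 0; 0 0 0 0; 0 0 0 0",
  "jaw": 1,
  "force": 5
}}

```text
clock: 6.2
tool_pos: [0.578, -0.0464, 0.1298]
eef_rot: [0.148, 0.989, -0.0, -0.0]
contact_force: [0.2, -0.2, -0.7]
opening: 0.42
finger_force: 0.0
```

```bash
python3 - <<'E'
from h import *
pv=np.array([.5195,-.030])
T=[]
for a in (-7,3,13,23,33,43,47.6,50): 
    r=np.radians(a); p=pv+.062*np.array([np.cos(r),np.sin(r)]); T.append((*p,.130,a+90))
go(*T)
E
```

```text
t 6.2 pos [ 0.578  -0.0464  0.1298] yaw 73.02 F [ 0.2 -0.2 -0.7] open 0.42 ff 0.0 q7 0.46
-0.0009 0.0312 -0.0006 -0.0277
0.0084 0.0660 -0.0006 -0.0555
0.0236 0.0986 -0.0006 -0.0833
0.0442 0.1282 -0.0006 -0.1111
0.0697 0.1536 -0.0006 -0.1388
0.0992 0.1743 -0.0006 -0.1666
0.1139 0.1820 -0.0006 -0.1794
0.1218 0.1856 -0.0006 -0.1861
```

{"fn": "send_rows", "kwargs": {
  "rows": "0 0 0 0; 0 0 0 0; 0 0 0 0; 0 0 0 0; 0 0 0 0; 0 0 0 0"
}}

```text
clock: 6.7
tool_pos: [0.578, -0.0464, 0.1298]
eef_rot: [0.148, 0.989, -0.0, -0.0]
contact_force: [-0.4, -0.1, -0.1]
opening: 0.194
finger_force: 4.9
```

{"fn": "send_rows", "kwargs": {
  "rows": "0 0.015 0 -0.014; 0 0.031 0 -0.028; 0.003 0.048 0 -0.041; 0.008 0.066 0 -0.055; 0.015 0.082 0 -0.069; 0.023 0.099 0 -0.083; 0.033 0.113 0 -0.097; 0.044 0.128 0 -0.111; 0.056 0.141 0 -0.125; 0.07 0.154 0 -0.139"
}}

```text
clock: 7.53
tool_pos: [0.5716, 0.0033, 0.1298]
eef_rot: [-0.286, 0.958, -0.001, -0.0]
contact_force: [0.1, -1.2, 1.0]
opening: 0.194
finger_force: 4.9
```

```bash
python3 - <<'E'
from h import *
pv=np.array([.5195,-.030])
T=[]
for a in (38,43,47.6,50): 
    r=np.radians(a); p=pv+.062*np.array([np.cos(r),np.sin(r)]); T.append((*p,.130,a+90))
go(*T)
E
```

```text
t 7.53 pos [0.5716 0.0033 0.1298] yaw 123.27 F [ 0.1 -1.2  1. ] open 0.194 ff 4.9 q7 1.14
0.0002 0.0194 -0.0008 -0.0132
0.0025 0.0373 -0.0008 -0.0270
0.0060 0.0535 -0.0008 -0.0398
0.0083 0.0619 -0.0009 -0.0465
```

Opening 0.194 (17 mm) matches the knob, so it is held. Next I bring it to its stop.

{"fn": "send_rows", "kwargs": {
  "rows": "0 0.019 0 -0.013; 0.002 0.037 0 -0.027; 0.006 0.053 0 -0.04; 0.006 0.053 0 -0.04; 0.008 0.062 0 -0.046; 0.008 0.062 0 -0.046; 0.008 0.062 0 -0.046; 0.008 0.062 0 -0.046"
}}

```text
clock: 8.2
tool_pos: [0.561, 0.0158, 0.1298]
eef_rot: [-0.417, 0.909, -0.002, 0.0]
contact_force: [3.4, -4.7, -0.7]
opening: 0.2
finger_force: 4.9
```

```bash
python3 - <<'E'
from h import *
go((.561,.016,.13,137.6))
s=sensors.get_state()["tool_pos"]; d=s[:2]-[.5195,-.03]; print(np.degrees(np.arctan2(d[1],d[0])),np.hypot(*d))
E
```

```text
t 8.2 pos [0.561  0.0158 0.1298] yaw 139.31 F [ 3.4 -4.7 -0.7] open 0.2 ff 4.9 q7 1.34
-0.0004 0.0005 -0.0008 0.0047
47.789710120287104 0.06183880377683489
```

A 6 N reaction against the push, at a bearing of 47.8°, means the bar is at its stop. I nudge it once more, then release and rise.

{"fn": "send_rows", "kwargs": {
  "rows": "0 0.006 0 0; 0 0.006 0 0; 0 0.006 0 0; 0 0.006 0 0"
}}

```text
clock: 8.53
tool_pos: [0.561, 0.0159, 0.1298]
eef_rot: [-0.416, 0.909, -0.003, 0.001]
contact_force: [6.8, -6.6, -0.9]
opening: 0.2
finger_force: 5.0
```

{"fn": "send_rows", "kwargs": {
  "rows": "0 0 0 0; 0 0 0 0; 0 0 0 0; 0 0 0 0; 0 0 0 0; 0 0 0 0",
  "jaw": -0.1
}}

```text
clock: 9.03
tool_pos: [0.5578, 0.0197, 0.1298]
eef_rot: [-0.42, 0.908, 0.0, -0.0]
contact_force: [0.2, 0.2, -0.2]
opening: 0.548
finger_force: 0.0
```

{"fn": "send_rows", "kwargs": {
  "rows": "0 0 -0.13 0; 0 0 -0.26 0; 0 0 -0.4 0; 0 0 -0.4 0; 0 0 -0.4 0; 0 0 -0.4 0"
}}

```text
clock: 9.53
tool_pos: [0.5576, 0.0189, 0.2493]
eef_rot: [-0.42, 0.908, -0.0, -0.0]
contact_force: [-0.1, 0.1, -0.5]
opening: 0.548
finger_force: 0.0
```

```bash
python3 - <<'E'
from h import *
go((.500,.3215,.20,75.7))
E
```

```text
t 9.53 pos [0.5576 0.0189 0.2493] yaw 139.62 F [-0.1  0.1 -0.5] open 0.548 ff 0.0 q7 1.49
-0.6441 0.7997 0.1633 0.1775
```

{"fn": "send_rows", "kwargs": {
  "rows": "-0.644 0.8 0.16 0.1775; -0.644 0.8 0.16 0.1775; -0.644 0.8 0.16 0.1775; -0.644 0.8 0.16 0.1775; -0.644 0.8 0.16 0.1775; -0.644 0.8 0.16 0.1775; -0.644 0.8 0.16 0.1775; -0.644 0.8 0.16 0.1775; -0.644 0.8 0.16 0.1775; -0.644 0.8 0.16 0.1775",
  "jaw": -1
}}

```text
clock: 10.37
tool_pos: [0.4983, 0.3233, 0.1999]
eef_rot: [0.124, 0.992, -0.001, -0.001]
contact_force: [0.7, -0.3, -0.3]
opening: 0.999
finger_force: 0.0
```

{"fn": "send_rows", "kwargs": {
  "rows": "0 0 0 0; 0 0 0 0; 0 0 0 0"
}}

```text
clock: 10.62
tool_pos: [0.5008, 0.3203, 0.2011]
eef_rot: [0.124, 0.992, -0.001, -0.0]
contact_force: [-0.1, -0.3, -0.2]
opening: 1.001
finger_force: 0.0
```

```bash
python3 - <<'E'
from h import *
go((.500,.3215,.034,75.7))
p,d=eyes.snapshot("top"); cv2.imwrite("pics/t2.png",cv2.resize(p[170:275,285:445,::-1],None,fx=5,fy=5))
w,dw=eyes.snapshot("wrist"); cv2.imwrite("pics/w2.png",w[:,:,::-1])
cv2.imwrite("pics/tw2.png",np.hstack([cv2.resize(p[175:265,285:385,::-1],(400,360)),cv2.resize(w[:,:,::-1],(400,300))[:,:].copy() if 0 else cv2.resize(w[60:420,120:520,::-1],(400,360))]))
E
```

```text
t 10.62 pos [0.5008 0.3203 0.2011] yaw 75.72 F [-0.1 -0.3 -0.2] open 1.001 ff 0.0 q7 0.02
0.0034 0.0042 0.5570 0.0001
```

View pics/tw2.png

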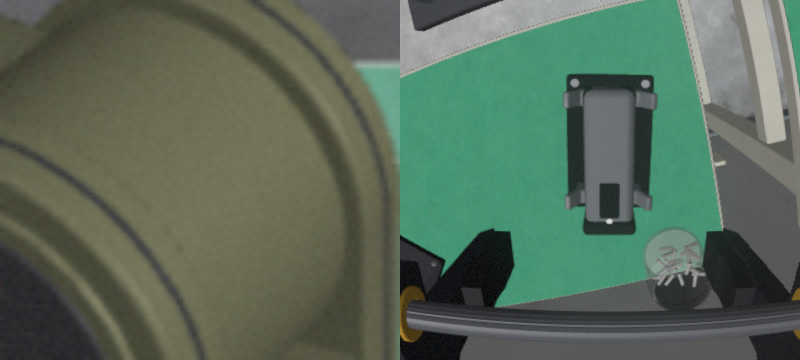

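The arm hides the case in the top view (left half). In the wrist crop (right half), the scanner is upright at column 609, midway between the fingertips (511 and 707), so it is aligned. I descend and grip.

{"fn": "send_rows", "kwargs": {
  "rows": "0.003 0.004 0.13 0; 0.003 0.004 0.26 0; 0.003 0.004 0.39 0; 0.003 0.004 0.5 0; 0.003 0.004 0.557 0; 0.003 0.004 0.557 0; 0.003 0.004 0.557 0; 0.003 0.004 0.557 0"
}}

```text
clock: 11.38
tool_pos: [0.5005, 0.3241, 0.0361]
eef_rot: [0.124, 0.992, 0.001, 0.001]
contact_force: [0.9, 1.2, -0.4]
opening: 1.0
finger_force: 0.0
```

{"fn": "send_rows", "kwargs": {
  "rows": "0 0 0 0; 0 0 0 0; 0 0 0 0; 0 0 0 0; 0 0 0 0; 0 0 0 0; 0 0 0 0; 0 0 0 0; 0 0 0 0; 0 0 0 0",
  "jaw": 1,
  "force": 20
}}

```text
clock: 12.22
tool_pos: [0.4996, 0.3229, 0.0347]
eef_rot: [0.124, 0.992, -0.001, -0.0]
contact_force: [-0.5, -2.4, 2.2]
opening: 0.453
finger_force: 20.0
```

```bash
python3 - <<'E'
from h import *
go((.500,.3215,.15,75.7),(.45,.20,.15,47.7))
E
```

```text
t 12.22 pos [0.4996 0.3229 0.0347] yaw 75.72 F [-0.5 -2.4  2.2] open 0.453 ff 20.0 q7 -0.18
-0.0024 -0.0045 -0.3844 0.0000
0.0592 -0.4381 -0.3839 0.0778
```

Gripped: the 40 mm opening matches the scanner's width. I lift it and carry it across.

{"fn": "send_rows", "kwargs": {
  "rows": "0 0 -0.05 0; 0 0 -0.1 0; 0 0 -0.2 0; 0 0 -0.3 0; 0 0 -0.38 0; 0 0 -0.38 0; 0 0 -0.38 0"
}}

```text
clock: 12.8
tool_pos: [0.5004, 0.3245, 0.1512]
eef_rot: [0.124, 0.992, 0.002, 0.001]
contact_force: [0.1, -0.1, -1.9]
opening: 0.453
finger_force: 20.0
```

{"fn": "send_rows", "kwargs": {
  "rows": "0.03 -0.1 0 0.015; 0.05 -0.2 0 0.03; 0.06 -0.3 0 0.045; 0.06 -0.44 0 0.06; 0.06 -0.44 0 0.078; 0.06 -0.44 0 0.078; 0.06 -0.44 0 0.078; 0.06 -0.44 0 0.078"
}}

```text
clock: 13.47
tool_pos: [0.4499, 0.2013, 0.1486]
eef_rot: [0.36, 0.933, 0.001, -0.0]
contact_force: [-0.2, 0.5, -1.9]
opening: 0.452
finger_force: 20.0
```

```bash
python3 - <<'E'
from h import *
go((.432,.134,.048,47.7))
w,dw=eyes.snapshot("wrist"); cv2.imwrite("pics/w3.png",w[:,:,::-1])
for n in ["top","side"]:
    p,d=eyes.snapshot(n); np.savez(f"pics/{n}3.npz",p=p,d=d)
    P=cloud(n,d); ok=d>0; cv2.imwrite(f"pics/{n}3.png",p[:,:,::-1])
p=np.load("pics/side3.npz")["p"]; a=cv2.resize(p[170:320,240:440,::-1],(440,330)); b=cv2.resize(w[:,:,::-1],(440,330))
cv2.imwrite("pics/c3.png",np.vstack([a,b])[:600] if 0 else np.hstack([a[:,:400],b[:,40:440]]))
E
```

```text
t 13.47 pos [0.4499 0.2013 0.1486] yaw 47.84 F [-0.2  0.5 -1.9] open 0.452 ff 20.0 q7 -0.46
-0.1067 -0.2066 0.3349 0.0004
```

View pics/c3.png

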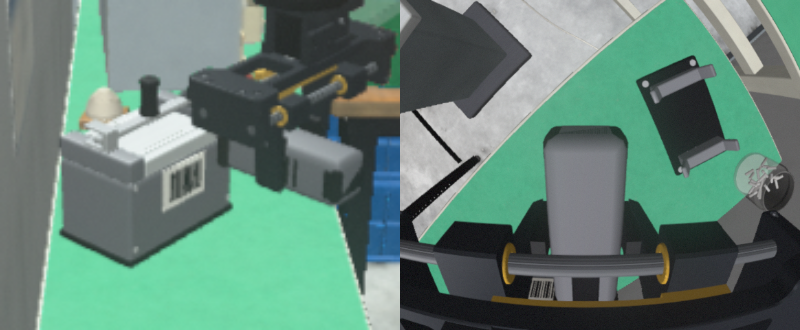

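The side crop shows the bar home (knob over the lid's middle), the label centred at crop (184,185), and the scanner held level. In the wrist view (right) the scanner sits straight between the fingers. I check the label position and the scanner's height in the hand.

```bash
python3 - <<'E'
from h import *
print("label",ray("side",240+184/2.2,170+185/2.2,.065),"knob home",ray("side",240+149/2.2,170+78/2.2,.156))
z=np.load("pics/side3.npz"); P=cloud("side",z["d"]); s=sensors.get_state(); r=R.from_quat(s["eef_rot"]).as_matrix()
L=(P-s["tool_pos"])@r  # in tool frame: scanner x = -tool x
m=(z["d"]>0)&(abs(L[...,1])<.024)&(L[...,0]>.02)&(L[...,0]<.075)&(abs(L[...,2]+.02)<.04)
q=L[m]; print(m.sum(),q.min(0),q.max(0),np.percentile(q,[2,50,98],axis=0).round(4).tolist())
E
```

```text
label [0.5282891  0.05996779 0.065     ] knob home [0.56089775 0.018712   0.156     ]
773 [ 0.02000563 -0.02125316 -0.03857682] [0.06173664 0.02285624 0.00196186] [[0.0208, -0.0155, -0.0374], [0.0466, 0.0154, -0.0252], [0.0603, 0.0215, -0.0004]]
```

```bash
python3 - <<'E'
from h import *
c=np.array([.561,.017]); a=np.radians(-42.3); X=np.array([np.cos(a),np.sin(a)]); Y=np.array([-X[1],X[0]])
for n in (0,3):
    z=np.load(f"pics/side{n}.npz"); P=cloud("side",z["d"]); g=z["p"].astype(int).min(-1)
    lx=(P[...,:2]-c)@X; ly=(P[...,:2]-c)@Y; h=P[...,2]
    f=(z["d"]>0)&(lx<-.03)&(lx>-.06)&(abs(ly)<.09)&(h>.02)&(h<.1)
    m=f&(abs(ly)<.06)&(h>.035)&(h<.095)&(g>150)
    k,l,s,_=cv2.connectedComponentsWithStats(cv2.morphologyEx(m.astype(np.uint8),cv2.MORPH_CLOSE,np.ones((5,5))))
    i=1+np.argmax(s[1:,4]); t=(l==i)
    print("face lx med",np.median(lx[f]),"slope",np.degrees(np.arctan(np.polyfit(ly[f],lx[f],1)[0])),"ly",np.percentile(ly[f],[.5,99.5]),"label px",s[i],"ly",np.percentile(ly[t],[1,99]),"h",np.percentile(h[t],[1,99]))
E
```

```text
face lx med -0.04493692070608114 slope 1.2028895016707066 ly [-0.07038925  0.07972963] label px [314 239  19  27 159] ly [-0.02850976  0.03402004] h [0.04430355 0.0869776 ]
face lx med -0.04494766030500248 slope 1.2078076258899142 ly [-0.06899774  0.07969933] label px [314 239  19  27 172] ly [-0.02721193  0.03387873] h [0.04453537 0.08838966]
```

```bash
python3 - <<'E'
from h import *
go((.434,.138,.11,47.2),(.434,.138,.0475,47.2))
E
```

```text
t 13.62 pos [0.4497 0.2011 0.1485] yaw 47.78 F [-0.5 -0.4 -1.6] open 0.448 ff 20.0 q7 -0.46
-0.1027 -0.1912 0.1282 0.0016
-0.1028 -0.1913 0.3366 0.0016
```

{"fn": "send_rows", "kwargs": {
  "rows": "-0.05 -0.1 0.06 0; -0.1 -0.19 0.12 0.0016; -0.103 -0.191 0.2 0.0016; -0.103 -0.191 0.28 0.0016; -0.103 -0.191 0.336 0.0016; -0.103 -0.191 0.336 0.0016; -0.103 -0.191 0.336 0.0016; -0.103 -0.191 0.336 0.0016"
}}

```text
clock: 14.28
tool_pos: [0.4343, 0.1376, 0.0485]
eef_rot: [0.366, 0.931, 0.0, 0.0]
contact_force: [-0.4, 0.0, -1.3]
opening: 0.455
finger_force: 20.0
```

{"fn": "send_rows", "kwargs": {
  "rows": "0 0 0 0; 0 0 0 0; 0 0 0 0; 0 0 0 0; 0 0 0 0; 0 0 0 0; 0 0 0 0; 0 0 0 0; 0 0 0 0; 0 0 0 0"
}}

```text
clock: 15.12
tool_pos: [0.4339, 0.1367, 0.0479]
eef_rot: [0.366, 0.931, -0.0, 0.0]
contact_force: [0.0, 0.2, -2.1]
opening: 0.45
finger_force: 20.0
```

```bash
python3 - <<'E'
from h import *
go((.4345,.138,.0475,47.2))
p,d=eyes.snapshot("side"); cv2.imwrite("pics/s4.png",cv2.resize(p[200:320,250:410,::-1],(800,600)))
P=cloud("side",d); s=sensors.get_state(); r=R.from_quat(s["eef_rot"]).as_matrix(); L=(P-s["tool_pos"])@r
for a,b in [(-.062,-.04),(.03,.062)]:
    q=L[(d>0)&(abs(L[...,1])<.026)&(L[...,0]>a)&(L[...,0]<b)&(abs(L[...,2]+.02)<.035)]
    print(len(q),len(q) and np.percentile(q,[2,98],axis=0).round(4))
E
```

```text
t 15.12 pos [0.4339 0.1367 0.0479] yaw 47.07 F [ 0.   0.2 -2.1] open 0.45 ff 20.0 q7 -0.76
0.0014 0.0044 0.0013 -0.0004
67 [[-0.0582  0.0156 -0.0188]
 [-0.0407  0.0225  0.0007]]
524 [[ 0.0308 -0.0167 -0.0379]
 [ 0.0603  0.0211 -0.0008]]
```

View pics/s4.png

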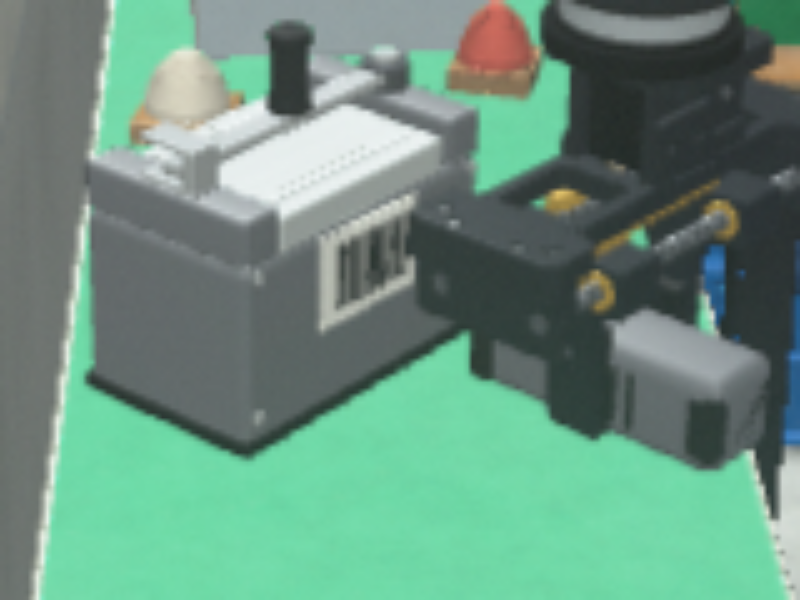

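The view shows the bar tip in its catch at (185,150), and the scanner level and pointing at the label (370,262). Now I hold still.

{"fn": "send_rows", "kwargs": {
  "rows": "0 0 0 0; 0 0 0 0; 0 0 0 0; 0 0 0 0; 0 0 0 0; 0 0 0 0; 0 0 0 0; 0 0 0 0; 0 0 0 0; 0 0 0 0"
}}

```text
clock: 16.0
tool_pos: [0.4339, 0.1367, 0.0479]
eef_rot: [0.366, 0.931, -0.0, 0.0]
contact_force: [0.4, -0.2, -2.6]
opening: 0.45
finger_force: 20.0
```

{"fn": "send_rows", "kwargs": {
  "rows": "0 0 0 0; 0 0 0 0; 0 0 0 0; 0 0 0 0; 0 0 0 0; 0 0 0 0; 0 0 0 0; 0 0 0 0; 0 0 0 0; 0 0 0 0"
}}

```text
clock: 16.83
tool_pos: [0.434, 0.1368, 0.0479]
eef_rot: [0.366, 0.931, 0.0, 0.0]
contact_force: [0.5, -0.8, -2.5]
opening: 0.45
finger_force: 20.0
```

{"fn": "send_rows", "kwargs": {
  "rows": "0 0 0 0; 0 0 0 0; 0 0 0 0; 0 0 0 0; 0 0 0 0; 0 0 0 0; 0 0 0 0; 0 0 0 0; 0 0 0 0; 0 0 0 0"
}}

```text
clock: 17.67
tool_pos: [0.4339, 0.1367, 0.0479]
eef_rot: [0.366, 0.931, -0.0, 0.0]
contact_force: [0.4, -0.1, -2.1]
opening: 0.452
finger_force: 20.0
```

```bash
python3 - <<'E'
from h import *
go((.434,.138,.148,47.2),(.4996,.3225,.15,75.7))
E
```

```text
t 17.67 pos [0.4339 0.1367 0.0479] yaw 47.06 F [ 0.4 -0.1 -2.1] open 0.452 ff 20.0 q7 -0.76
0.0028 0.0032 -0.3336 -0.0004
0.2616 0.6024 -0.3404 -0.0796
```

{"fn": "send_rows", "kwargs": {
  "rows": "0.02 0 -0.1 0; 0.03 0.05 -0.2 0; 0.08 0.15 -0.3 -0.015; 0.13 0.28 -0.34 -0.03; 0.19 0.4 -0.34 -0.045; 0.24 0.52 -0.34 -0.06; 0.262 0.602 -0.34 -0.0796; 0.262 0.602 -0.34 -0.0796; 0.262 0.602 -0.34 -0.0796; 0.262 0.602 -0.34 -0.0796"
}}

```text
clock: 18.5
tool_pos: [0.4988, 0.3207, 0.1491]
eef_rot: [0.125, 0.992, -0.002, -0.0]
contact_force: [-0.1, -0.6, -1.5]
opening: 0.454
finger_force: 20.0
```

{"fn": "send_rows", "kwargs": {
  "rows": "0 0 0 0; 0 0 0 0; 0 0 0 0; 0 0 0 0"
}}

```text
clock: 18.83
tool_pos: [0.4995, 0.3217, 0.15]
eef_rot: [0.125, 0.992, -0.0, 0.0]
contact_force: [-0.1, 0.3, -2.2]
opening: 0.449
finger_force: 20.0
```

```bash
python3 - <<'E'
from h import *
go((.4996,.3225,.07,75.7),(.4996,.3225,.0355,75.7))
E
```

```text
t 18.83 pos [0.4995 0.3217 0.15  ] yaw 75.68 F [-0.1  0.3 -2.2] open 0.449 ff 20.0 q7 -0.04
0.0003 0.0028 0.2667 -0.0001
0.0004 0.0028 0.3817 -0.0001
```

{"fn": "send_rows", "kwargs": {
  "rows": "0 0.003 0.1 0; 0 0.003 0.2 0; 0 0.003 0.267 0; 0 0.003 0.3 0; 0 0.003 0.33 0; 0 0.003 0.36 0; 0 0.003 0.38 0; 0 0.003 0.38 0; 0 0.003 0.38 0; 0 0.003 0.38 0"
}}

```text
clock: 19.67
tool_pos: [0.5, 0.3239, 0.0367]
eef_rot: [0.124, 0.992, 0.001, 0.0]
contact_force: [-0.7, 0.0, -0.2]
opening: 0.449
finger_force: 20.0
```

```bash
python3 - <<'E'
from h import *
go((.4996,.3225,.0347,75.7))
E
```

```text
t 19.67 pos [0.5    0.3239 0.0367] yaw 75.72 F [-0.7  0.  -0.2] open 0.449 ff 20.0 q7 -0.18
0.0003 -0.0048 0.0066 0.0000
```

The force has dropped from -2 N to about 0, so the rest is carrying the scanner. I lower 1.5 mm more, release and rise.

{"fn": "send_rows", "kwargs": {
  "rows": "0 -0.003 0.005 0; 0 -0.003 0.005 0; 0 -0.003 0.005 0; 0 -0.003 0.005 0"
}}

```text
clock: 20.0
tool_pos: [0.4996, 0.3224, 0.0347]
eef_rot: [0.124, 0.992, -0.0, 0.0]
contact_force: [0.4, -0.5, 0.2]
opening: 0.449
finger_force: 20.0
```

{"fn": "send_rows", "kwargs": {
  "rows": "0 0 0 0; 0 0 0 0; 0 0 0 0; 0 0 0 0; 0 0 0 0; 0 0 0 0; 0 0 0 0; 0 0 0 0; 0 0 0 0",
  "jaw": -1
}}

```text
clock: 20.75
tool_pos: [0.4994, 0.3225, 0.0344]
eef_rot: [0.124, 0.992, -0.0, -0.0]
contact_force: [-0.3, -0.4, -0.4]
opening: 1.001
finger_force: 0.0
```

{"fn": "send_rows", "kwargs": {
  "rows": "0 0 -0.07 0; 0 0 -0.2 0; 0 0 -0.33 0; 0 0 -0.46 0; 0 0 -0.6 0; 0 0 -0.7 0; 0 0 -0.7 0; 0 0 -0.7 0"
}}

```text
clock: 21.42
tool_pos: [0.5, 0.3232, 0.2463]
eef_rot: [0.124, 0.992, 0.001, 0.002]
contact_force: [0.3, -0.6, -1.0]
opening: 1.001
finger_force: 0.0
```

```bash
python3 - <<'E'
from h import *
go()
p,d=eyes.snapshot("side"); P=cloud("side",d)
q=P[(d>0)&(P[...,0]>.4)&(P[...,0]<.6)&(P[...,1]>.22)&(P[...,1]<.42)&(P[...,2]>.068)&(P[...,2]<.078)]
print(rect(q),np.percentile(q[:,2],[5,50,95]))
k=P[(d>0)&(P[...,0]>.5)&(P[...,0]<.65)&(abs(P[...,1])<.09)&(P[...,2]>.143)&(P[...,2]<.165)]; print("knob",rect(k))
w,_=eyes.snapshot("wrist"); cv2.imwrite("pics/f.png",np.hstack([cv2.resize(p[180:400,240:440,::-1],(400,440)),cv2.resize(w[:,120:520,::-1],(400,480))[:440]]))
E
```

```text
t 21.42 pos [0.5    0.3232 0.2463] yaw 75.7 F [ 0.3 -0.6 -1. ] open 1.001 ff 0.0 q7 0.06
(array([501. , 324.9]), array([ 44.9, 118.6]), 72.9) [0.06864668 0.07103849 0.07423026]
knob (array([560.8,  19.6]), array([18.9, 19.1]), 73.6)
```

View pics/f.png

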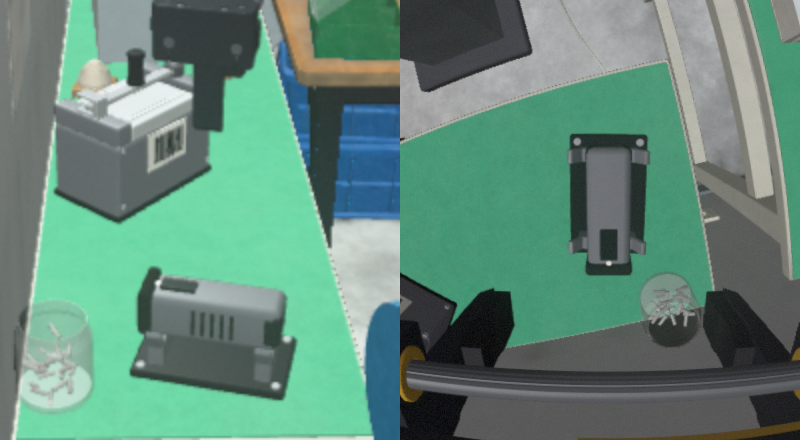

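The scanner sits centred and straight in both saddles (right half, 609,205), with its top at 71–72 mm. The latch is home and the gripper is clear of everything. I hand the job in.

```bash
python3 -c "
from plant import finish_job
print(finish_job())"
```

```text
the job is handed in; nothing more can be done
None
```

I handed the job in at about 21.5 s: the latch bar is home, the scanner was held square about 7 cm from the label for over two seconds, and it is back centred in its rest; no verdict came back.

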